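Clamp a straightedge along a tube rack and hold the clamp down

TASK

Lay the aluminium straightedge on the bench, flush along the free edge of the tube rack (the edge with the spring clamp) and running under the clamp's foot, and let go of it. Then press the clamp's knob down 30 mm, until the underside of the knob is level with the tip of the brass gauge pin beside it, and finish while holding it there, so that a colleague can scribe the rack's line on the bench; leave everything else on the bench where it is.

Things in the scene. Friction and masses are not known exactly. Their poses are not given: they have to be found in the camera images.
- straightedge: Loose plain rectangular aluminium bar, 300 mm long (x), 25 wide (y), 32 tall (z), about 0.3 kg, black end caps, a dark dot near one end of its top (either end may point either way). Origin at the centre of its underside. Starts lying on the bench to the robot's left (+y) of the rack, roughly along world x.
- rack: Tube rack fixed to the bench: grey base plate 300 (x) x 200 (y) x 10 mm, origin at the centre of its underside; a block of capped tubes 75 mm high covers x -135..135, y -90..30 mm. The strip y 30..100 is bare but for the clamp's post (x 87..113, y 56..76, 105 high) on its foot plate (x 75..125, y 50..90), and its arm to a guide sleeve (radius 13, z 85..110) at x 100, y 112.5.
- rack_edge (a point): Middle of the rack's free long edge (rack x 0, y 100, z 0 mm), on the bench. x runs along the edge, y points away from the rack at right angles to it, z up. The clamp is at x +100 mm. The plate's edge face is 10 mm high, so a gripper can hold the upper part of the straightedge, over the plate.
- knob_top (a point): Centre of the flat top of the clamp's black knob (36 mm diameter, 16 mm thick, on a steel stem), 169 mm over the bench when up. It lies at x 100, y 12.5 mm from rack_edge and moves straight down with the joint.
- pin_tip (a point): Tip of the 6 mm brass gauge pin that stands beside the knob on its rack side, 25 mm from the knob's axis; 123 mm over the bench. With the knob's underside level with it (knob top 139 mm over the bench) the travel is 30 mm.
- clamp_knob (a joint): Travel of the knob and plunger, m: 0 up (at rest), grows as it is pressed down, hard stop at 0.040. A spring pushes it up: about 3 N at first, 7 N at 0.030; with the foot's spring bearing on the straightedge about 14 N together at 0.030. It springs up when let go.
- clamp_foot: Round rubber-soled foot, 20 mm diameter, on the plunger's lower end. Its sole is 54 mm over the bench when up and lies over the line 12.5 mm out from the rack's edge. It meets the top of the straightedge (32 mm) at 22 mm of travel; beyond that it gives on a spring of 700 N/m. Origin 7 mm above its sole.
- batten: Bystander: flat wooden batten, 260 x 40 x 18 mm, origin at the centre of its underside.
- bowl: Bystander: steel bowl, 120 mm across, 50 mm high, origin under its centre.
- tin: Bystander: small steel tin, 48 mm diameter, 50 mm high, origin under its centre.
- tube: Bystander: short green tube standing on end, 22 mm diameter, 55 mm high, origin under its centre.
- mallet: Bystander: mallet with a wooden handle, 280 mm long, lying along its x axis on the far right.
- caps_bin: Bystander: blue bin of caps, 120 x 100 x 45 mm, origin under its centre.

How it is judged:
By the outcome, as a careful person would: the job done as asked, in the order asked, and still so for the second after the job is handed in, while the arm keeps its last pose, push and grip.
It also fails if it takes over 45 s, if anything falls off the work surface, if the arm or the gripper's body presses on something with over 40 N, if the wrist force passes 120 N, or if a joint passes its speed limit or range.

ROBOT

A 6-joint arm with a two-finger parallel gripper is mounted at the origin on the work surface. World frame = base frame: x ahead of the robot, y to its left, z up, the work surface at z = 0. Lengths are in m, angles in rad, forces in N, time in s.
With the tool pointing down it reaches from about 0.2 to 0.875 m from the base axis. Payload 3.4 kg.
Tool frame: the origin (TCP) lies midway between the tips of the shut fingers; the grasp point (between the pads) lies 19 mm behind it (env.tcp_to_grasp is the z of the grasp point in the tool frame, in m); z points along the fingers, y is the line along which they close (so a half turn about z gives the same grasp; the last joint's range is limited). The gripper opens to 94 mm and grips with 3 to 60 N. Pads are 16 mm wide; open, the fingers measure 119 mm over their backs; the gripper's body (75 mm by 177 mm) begins 78 mm behind the grasp point.
Start: joints at [1.019, 0.276, 1.505, -0, 1.361, -0.121], TCP at [0.24, 0.522, 0.17] pointing down, gripper open.
Joint ranges: [-2.89, 2.89], [-0.75, 2.08], [0.22, 2.7], [-1.18, 4.32], [0.11, 2.71], [-2.7, 2.7]. Speed limits (rad/s): [2.57, 2.57, 3.14, 3.14, 3.14, 3.14].

INTERFACE

Orientations are given as a unit quaternion [w, x, y, z].
In Python, from workcell import env gives the robot as it stands.
- The arm moves only by the shell command python3 -m inch 'ROWS' [FORCE]. ROWS is JSON, a list that holds one entry, the list of rows, each a list of 5 numbers: the finger opening in mm, from 0 to 94, then the shift along the tool's x, y, z in mm, then the turn about the tool's z in degrees. A call has 1 to 5 rows; each row shifts and turns the commanded pose from where the row before left it, along the tool's axes as they then stand; what a row does not reach is not made up. A row lasts 1/8 s, in which the tool goes at most 62.5 mm and 10.7 degrees, less where a joint would pass 70% of its speed; a pose out of reach is approached as far as the arm can. A call is refused whole if a number of a shift passes 62.5 or a number of a turn 10.7, either way. A call with a gripper value outside its range is refused whole. The fingers move at their own pace and stop on an object; FORCE is the grip in N (left out, the last holds). Time passes only in rows, so rows that do not move let the fingers close. It gives the time, the measured TCP pose, the force, the opening and the grip force at its end, in the units of the state.
- env.read_state(): the state, without advancing time (a new reading comes with each control period).
- env.capture(name): name is "scene" or "side" or "wrist"; returns (picture, depth): 480x640x3 uint8, red, green, blue; 480x640 float32, m along the optical axis (not along the pixel's ray), 0 where there is no reading.
- env.camera_model(name): a dict with "vertical_fov" (degrees; the focal length in pixels is half the picture's height over the tangent of half this angle, whatever the lens; pixels are square), "cx", "cy" (the principal point, pixels), "R" (3x3) and "t" (3): a world point X has camera coordinates R X + t; the wrist camera has in their place "T_tool_cam" (4x4, takes a point from camera to tool coordinates, whose origin is the TCP and whose axes are the flange's). Camera axes: x right, y down, z forward; pixel columns grow to the right and rows downward; lengths in m; the calibration is good to about 2 mm. A picture is of the moment at which its call begins: read the wrist's pose just before it. camera_model takes no time and is no camera call.
- env.hand_in(): hands the job in; it is judged then, once.
Trained networks look in the newest picture that a camera, given by its name, has taken for a name from the list of things; names that differ only in an ending like _2 or _b are one class to them, and where a whole thing is asked for, a point or a joint stands for the part that bears it (a point fixed in the world has none). Each returns a list of dicts, best first, with "conf" (0 to 1); they miss things now and then, are a little off and sometimes report something else, mostly with a low value. They report only what shows in the picture. A call takes as long as a camera call.
- env.spot_in(camera, thing): "uv" ([column, row] in pixels, amid what is visible of it).
- env.outline_of(camera, thing): "pixels" (480x640 bool, what is visible of it) and "uv" ([column, row] in pixels, amid what is visible of it).
The state is a dict: "t": time; "joints": joint angles; "qvel": joint speeds; "joint_efforts": joint torques, N m; "tcp_pos": TCP position; "tool_rot": TCP orientation; "force": force on the tool from outside, world axes, zero at the start; "torque": the same for the moment, N m; "width": opening from 0.0 (shut) to 1.0 (fully open); "grip_force": force on a finger pad.
Only numpy, scipy, OpenCV 4.12 (cv2) and the standard library are available. Lean on these libraries where they do the work, as an engineer would, in place of code of your own. Each camera call takes 0.05 s, during which the arm holds its last target. There are 200 camera calls.

## Working session

There is one attempt and no reset: what is moved stays moved. The work goes in short steps, Python scripts to look and compute and a shell command to move; the robot and the scene stay as the last step left them, time stands still between calls to the robot, and variables do not carry over. Pictures are saved under pics/ and viewed, at most 10 in all, crops included, and the job is handed in when it is done.

```bash
mkdir -p pics; ls; cat > h.py <<'E'
import numpy as np, cv2
from workcell import env
from scipy.spatial.transform import Rotation as Ro
def rot(q): return Ro.from_quat([q[1],q[2],q[3],q[0]]).as_matrix()
def cam(name):
    s=env.read_state(); im,d=env.capture(name); m=env.camera_model(name)
    f=240/np.tan(np.radians(m["vertical_fov"])/2)
    if "R" in m: R=np.array(m["R"]).T; t=-R@np.array(m["t"])
    else:
        T=np.array(m["T_tool_cam"]); A=rot(s["tool_rot"]); R=A@T[:3,:3]; t=A@T[:3,3]+s["tcp_pos"]
    v,u=np.mgrid[:480,:640]
    P=np.stack([(u-m["cx"])/f*d,(v-m["cy"])/f*d,d],-1)@R.T+t
    P[d<=0]=np.nan
    return im,d,P
def save(im,n): cv2.imwrite(f"pics/{n}.png",im[:,:,::-1])
E
python3 - <<'E'
from h import *
s=env.read_state(); print(s['tcp_pos'],s['tool_rot'],s['t'],s['force']); print(np.round(rot(s['tool_rot']),3)); 
for c in ["scene","side","wrist"]:
    im,d,P=cam(c); save(im,c+"0"); 
    print(c,{k:v for k,v in env.camera_model(c).items() if k in("vertical_fov","cx","cy")})
    for th in ["straightedge","rack","knob_top","rack_edge","pin_tip"]:
        try: r=env.outline_of(c,th)
        except Exception as e: print(th,e); continue
        for o in r[:2]:
            Q=P[o["pixels"]]; Q=Q[~np.isnan(Q[:,0])]
            print(th,round(o["conf"],2),np.round(o["uv"]),len(Q),np.round(np.median(Q,0),3) if len(Q) else '', np.round(np.percentile(Q,[2,98],axis=0),3).tolist() if len(Q) else '')
E
```

```text
pics
[0.23977935 0.52192628 0.16933263] [-2.97748553e-04  2.13713183e-01  9.76896044e-01 -8.40069208e-04] 0.0 [-0.20902686  0.1333325  -0.35881578]
[[-0.909  0.418 -0.001]
 [ 0.418  0.909 -0.002]
 [ 0.    -0.002 -1.   ]]
scene {'vertical_fov': 44.39726151405195, 'cx': 326.42734795600506, 'cy': 235.69458571952444}
straightedge 0.8 [350. 219.] 1433 [0.48  0.179 0.028] [[0.32, 0.172, 0.0], [0.614, 0.206, 0.037]]
straightedge 0.23 [133. 320.] 2543 [ 0.332 -0.421  0.02 ] [[0.275, -0.478, 0.002], [0.401, -0.372, 0.048]]
rack 0.57 [372. 332.] 212 [ 0.782 -0.129  0.038] [[0.768, -0.135, 0.003], [0.79, -0.114, 0.06]]
rack 0.56 [268. 297.] 8879 [ 0.556 -0.21   0.049] [[0.376, -0.283, 0.006], [0.656, -0.077, 0.14]]
knob_top 0.81 [326. 247.] 311 [ 0.614 -0.077  0.163] [[0.478, -0.091, 0.001], [0.628, 0.101, 0.173]]
knob_top 0.5 [134. 320.] 2493 [ 0.332 -0.422  0.02 ] [[0.276, -0.478, 0.003], [0.401, -0.373, 0.048]]
rack_edge 0.7 [267. 297.] 8900 [ 0.555 -0.21   0.049] [[0.377, -0.284, 0.005], [0.656, -0.077, 0.143]]
pin_tip 0.59 [269. 299.] 8904 [ 0.557 -0.209  0.049] [[0.377, -0.283, 0.005], [0.656, -0.076, 0.138]]
side {'vertical_fov': 54.246718852513794, 'cx': 321.8783495700246, 'cy': 234.23078729479096}
straightedge 0.6 [284. 229.] 1133 [0.457 0.177 0.019] [[0.321, 0.17, -0.005], [0.608, 0.247, 0.032]]
rack 0.72 [317. 310.] 6172 [ 0.513 -0.231  0.045] [[0.364, -0.286, 0.002], [0.65, -0.085, 0.109]]
knob_top 0.65 [255. 387.] 2499 [ 0.336 -0.42   0.014] [[0.277, -0.48, -0.002], [0.397, -0.373, 0.044]]
knob_top 0.62 [317. 310.] 6513 [ 0.516 -0.23   0.044] [[0.364, -0.286, -0.003], [0.654, -0.07, 0.122]]
rack_edge 0.81 [318. 309.] 6293 [ 0.515 -0.231  0.045] [[0.365, -0.286, -0.0], [0.652, -0.081, 0.116]]
pin_tip 0.76 [317. 311.] 6224 [ 0.513 -0.231  0.045] [[0.365, -0.286, 0.002], [0.65, -0.082, 0.122]]
wrist {'vertical_fov': 59.73861896027445, 'cx': 315.9508902481591, 'cy': 242.16967027245647}
```

View pics/scene0.png

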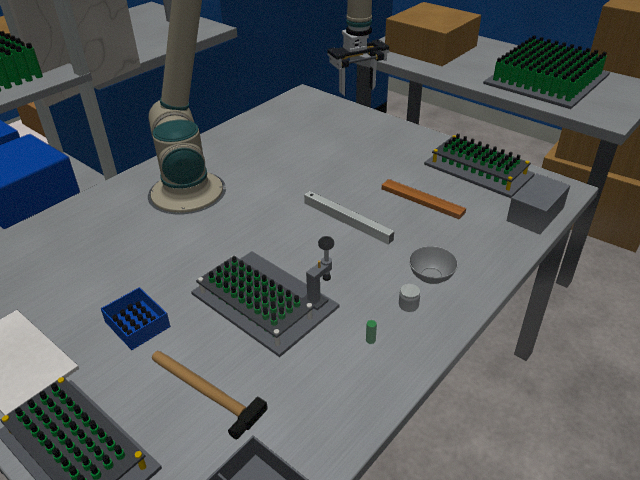

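View pics/wrist0.png

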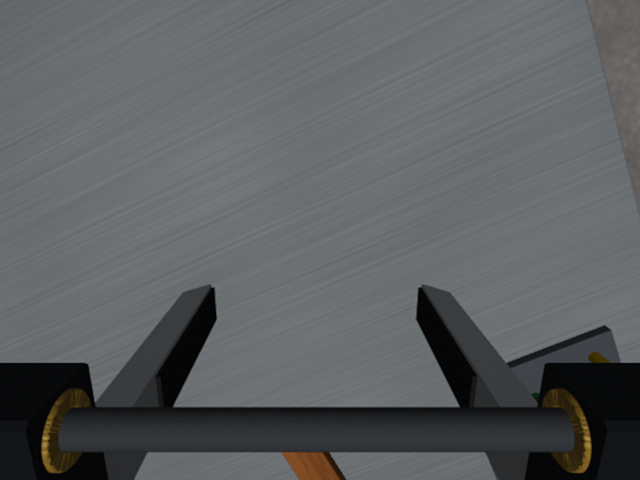

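```bash
python3 - <<'E'
from h import *
for c in ["scene","side"]:
    im,d,P=cam(c)
    b=(P[...,2]>.024)&(P[...,2]<.042)&(P[...,0]>.25)&(P[...,0]<.7)&(P[...,1]>.12)&(P[...,1]<.235)
    Q=P[b][:,:2].astype(np.float32); r=cv2.minAreaRect(Q*1000); m=Q.mean(0); ang=np.degrees(np.arctan2(*np.linalg.svd(Q-m,full_matrices=False)[2][0][::-1])); print(c,"bar",r,m,ang,np.median(P[b][:,2]))
    b=(P[...,2]>.154)&(P[...,2]<.18)&(abs(P[...,0]-.61)<.04)&(abs(P[...,1]+.08)<.05)
    Q=P[b];print("knob",len(Q),Q.min(0),Q.max(0),Q.mean(0))
    b=(P[...,2]>.005)&(P[...,2]<.016)&(P[...,0]>.33)&(P[...,0]<.7)&(P[...,1]>-.32)&(P[...,1]<-.05)
    Q=P[b][:,:2].astype(np.float32); r=cv2.minAreaRect(Q*1000); print("rack",r)
E
```

```text
scene bar ((463.9197082519531, 189.0877685546875), (39.947914123535156, 306.89959716796875), 89.55719757080078) [0.47381142 0.18485913] -0.16902137 0.03301138119855329
knob 183 [ 0.59385147 -0.0929525   0.1542532 ] [ 0.62944478 -0.05936482  0.1740072 ] [ 0.61405991 -0.07820723  0.16771213]
rack ((514.4896850585938, -185.02239990234375), (369.0107727050781, 269.450439453125), 0.15752744674682617)
side bar ((464.4327697753906, 185.05581665039062), (298.97540283203125, 38.86251449584961), 1.111570954322815) [0.4639427  0.18438461] 179.62955 0.028464193272364602
knob 108 [ 0.59272739 -0.09588756  0.15529785] [ 0.62789151 -0.05697637  0.17100194] [ 0.60924608 -0.08033684  0.16402063]
rack ((508.41534423828125, -186.45138549804688), (205.28163146972656, 300.68603515625), 88.94366455078125)
```

```bash
python3 -m inch '[[[94,0,0,-30,-8],[94,-20,-50,-20,-8],[94,-20,-55,-20,-8],[94,-20,-55,0,0],[94,-20,-55,0,0]]]'
```

```text
t: 1.62
tcp_pos: [0.2955, 0.2995, 0.2407]
tool_rot: [0.001, 0.005, 1.0, 0.0]
force: [1.9, 0.8, 0.0]
width: 1.0
grip_force: 0.0
```

```bash
python3 -m inch '[[[94,-55,-38,0,0],[94,-55,-38,0,0],[94,-55,-38,0,0],[94,0,0,0,0]]]'; python3 - <<'E'
from h import *
im,d,P=cam("wrist"); save(im,"w1")
T=np.array(env.camera_model("wrist")["T_tool_cam"]);print(T.round(3))
b=(P[...,2]>.022)&(P[...,2]<.042)&(P[...,0]>.25)&(P[...,0]<.7)&(P[...,1]>.12)&(P[...,1]<.25)
Q=P[b];print(len(Q),cv2.minAreaRect((Q[:,:2]*1000).astype(np.float32)),Q.min(0),Q.max(0))
E
```

```text
t: 2.12
tcp_pos: [0.4513, 0.1899, 0.2396]
tool_rot: [0.0, 0.009, 1.0, -0.001]
force: [0.4, 0.2, 0.1]
width: 0.996
grip_force: 0.0
[[ 0.002 -0.96  -0.28   0.083]
 [ 1.     0.001  0.001 -0.   ]
 [-0.    -0.28   0.96  -0.214]
 [ 0.     0.     0.     1.   ]]
6946 ((464.9280090332031, 188.58203125), (25.010576248168945, 300.88922119140625), 89.90448760986328) [0.31446836 0.1758346  0.02806622] [0.61536643 0.20129908 0.03479095]
```

View pics/w1.png

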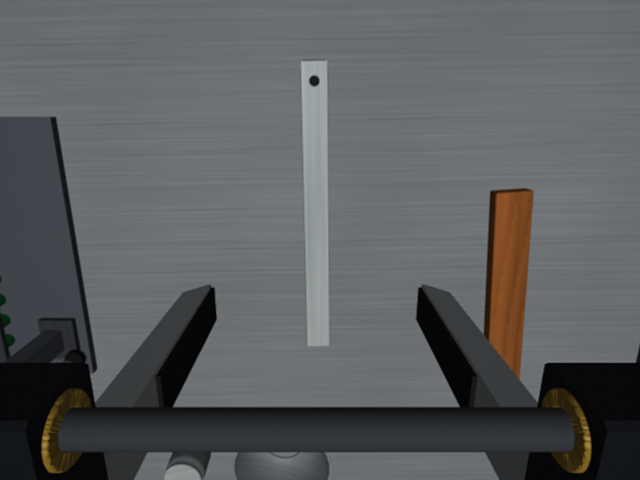

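```bash
python3 - <<'E'
from h import *
im,d,P=cam("wrist")
b=(P[...,2]>.006)&(P[...,2]<.0145)&(P[...,0]<.7)&(P[...,0]>.3)&(P[...,1]<.05)
Q=P[b];print(len(Q),Q.min(0),Q.max(0))
E=[]
for x in np.arange(.37,.68,.01):
    q=Q[abs(Q[:,0]-x)<.005]
    if len(q)>10: E.append((x,np.percentile(q[:,1],98)))
E=np.array(E);print(E.round(4).tolist());p=np.polyfit(E[:,0],E[:,1],1);print(p,np.degrees(p[0]))
print(np.percentile(Q[:,0],[.5,99.5]))
g=(P[...,2]>.022)&(P[...,2]<.042)&(P[...,0]>.25)&(P[...,0]<.7)&(P[...,1]>.12)&(P[...,1]<.25)
B=P[g]
for k in (0,100):
    e=[(x,np.percentile(B[abs(B[:,0]-x)<.01][:,1],[5,95]).mean()) for x in np.arange(.33,.6,.02)]
e=np.array(e);print("bar",np.polyfit(e[:,0]-.465,e[:,1],1))
s=env.read_state();print(rot(s['tool_rot']).round(4),s['tcp_pos'])
E
```

```text
14829 [ 0.36069202 -0.1830683   0.00600746] [ 0.65987401 -0.08013098  0.01448176]
[[0.37, -0.081], [0.38, -0.0813], [0.39, -0.0812], [0.4, -0.0814], [0.41, -0.0817], [0.42, -0.0818], [0.43, -0.0821], [0.44, -0.0825], [0.45, -0.0827], [0.46, -0.0828], [0.47, -0.0828], [0.48, -0.0834], [0.49, -0.0835], [0.5, -0.0839], [0.51, -0.084], [0.52, -0.0842], [0.53, -0.0844], [0.54, -0.0847], [0.55, -0.0848], [0.56, -0.0855], [0.57, -0.0853], [0.58, -0.0855], [0.59, -0.0854], [0.6, -0.0857], [0.61, -0.0857], [0.62, -0.0858], [0.63, -0.0858], [0.64, -0.0859], [0.65, -0.0857]]
[-0.01942758 -0.07389663] -1.1131181008889883
[0.36202149 0.63965454]
bar [-0.00216663  0.18850283]
[[-9.999e-01  1.360e-02 -1.500e-03]
 [ 1.360e-02  9.999e-01  4.000e-04]
 [ 1.500e-03  4.000e-04 -1.000e+00]] [0.44781442 0.1923232  0.23983887]
```

```bash
python3 -m inch '[[[60,-17,-4,50,-0.7],[60,0,0,55,0],[60,0,0,55,0],[60,0,0,40,0],[60,0,0,0,0]]]'; python3 -m inch '[[[60,0,0,0,0]]]' 
```

```text
t: 2.85
tcp_pos: [0.4609, 0.189, 0.0381]
tool_rot: [-0.003, -0.001, 1.0, -0.001]
force: [-0.2, 0.0, 0.7]
width: 0.639
grip_force: 0.0
t: 2.98
tcp_pos: [0.4657, 0.1896, 0.0418]
tool_rot: [0.001, -0.001, 1.0, 0.0]
force: [0.3, 0.0, 0.2]
width: 0.637
grip_force: 0.0
```

```bash
python3 -m inch '[[[60,0,0,25,0],[60,0,0,0,0],[60,0,0,0,0]]]'; python3 - <<'E'
from h import *
for i in range(4):
    s=env.read_state();print(s['tcp_pos'],s['qvel'].round(3) if hasattr(s['qvel'],'round') else '',rot(s['tool_rot'])[1,0]); env.capture("scene")
E
```

```text
t: 3.35
tcp_pos: [0.4663, 0.1889, 0.0169]
tool_rot: [0.002, -0.0, 1.0, 0.0]
force: [0.7, 0.6, 0.2]
width: 0.638
grip_force: 0.0
[0.46633657 0.18892059 0.01694062] [-0.002  0.001 -0.    -0.001 -0.007 -0.   ] -0.000530213948387698
[0.46636506 0.18888966 0.0168658 ] [-0.003  0.002  0.005 -0.003 -0.004 -0.001] -0.0004802685843150498
[0.46623111 0.18878573 0.01666111] [-0.004  0.005  0.008  0.    -0.002 -0.001] -0.00038612837841223646
[0.46601277 0.18867636 0.01641115] [ 0.001  0.004  0.006  0.    -0.004  0.   ] -0.0003365883917793369
```

```bash
python3 -m inch '[[[20,0,0,0,0],[20,0,0,0,0],[20,0,0,0,0],[20,0,0,0,0]]]' 40; python3 -m inch '[[[20,0,0,-10,0],[20,-20,-50,0,0],[20,-20,-50,0,0],[20,-5,-50,0,0],[20,0,0,0,0]]]'; python3 -m inch '[[[20,0,0,0,0],[20,0,0,0,0]]]'; python3 - <<'E'
from h import *
for c in ("side","wrist"):
    im,d,P=cam(c); save(im,c+"2")
b=(P[...,2]>.006)&(P[...,2]<.0145)&(P[...,0]<.7)&(P[...,0]>.3)&(P[...,1]<-.03)
Q=P[b];print(len(Q),Q.min(0),Q.max(0))
E=[]
for x in np.arange(.37,.66,.01):
    q=Q[abs(Q[:,0]-x)<.005]
    if len(q)>10: E.append((x,np.percentile(q[:,1],98)))
E=np.array(E);print(E.round(4).tolist());p=np.polyfit(E[:,0],E[:,1],1);print(p,np.degrees(p[0]))
g=(P[...,2]>.03)&(P[...,2]<.06)&(P[...,0]>.25)&(P[...,0]<.7)&(P[...,1]>-.02)&(P[...,1]<.08)
B=P[g];print(cv2.minAreaRect((B[:,:2]*1000).astype(np.float32)),np.median(B[:,2]),B.min(0),B.max(0))
s=env.read_state();print(rot(s['tool_rot']).round(4),s['tcp_pos'])
E
```

```text
t: 4.05
tcp_pos: [0.465, 0.1884, 0.0151]
tool_rot: [-0.0, -0.0, 1.0, 0.0]
force: [0.7, 0.5, 0.3]
width: 0.251
grip_force: 0.0
t: 4.68
tcp_pos: [0.5111, 0.0354, 0.0258]
tool_rot: [0.001, 0.002, 1.0, -0.0]
force: [-0.5, 0.4, 0.6]
width: 0.216
grip_force: 0.0
t: 4.92
tcp_pos: [0.5098, 0.0396, 0.0253]
tool_rot: [0.0, -0.001, 1.0, 0.0]
force: [-0.0, 0.3, 0.2]
width: 0.216
grip_force: 0.0
39772 [ 0.36972881 -0.16509784  0.00600038] [ 0.66097182 -0.08021417  0.01449998]
[[0.37, -0.0808], [0.38, -0.0811], [0.39, -0.0812], [0.4, -0.0813], [0.41, -0.0816], [0.42, -0.0819], [0.43, -0.0821], [0.44, -0.0822], [0.45, -0.0825], [0.46, -0.0828], [0.47, -0.083], [0.48, -0.0832], [0.49, -0.0834], [0.5, -0.0837], [0.51, -0.0837], [0.52, -0.084], [0.53, -0.0842], [0.54, -0.0845], [0.55, -0.0847], [0.56, -0.0849], [0.57, -0.0851], [0.58, -0.0854], [0.59, -0.0852], [0.6, -0.0854], [0.61, -0.0853], [0.64, -0.0906], [0.65, -0.0922], [0.66, -0.1164]]
[-0.0501193  -0.05966327] -2.871624269494965
((500.28143310546875, 39.06312942504883), (24.995220184326172, 10.098298072814941), 72.45174407958984) 0.05990206820475524 [0.49923545 0.02623217 0.05912165] [0.50886379 0.05250148 0.05998125]
[[-1.0e+00 -2.1e-03  0.0e+00]
 [-2.1e-03  1.0e+00  3.0e-04]
 [-0.0e+00  3.0e-04 -1.0e+00]] [0.50984448 0.0395849  0.0252819 ]
```

View pics/wrist2.png

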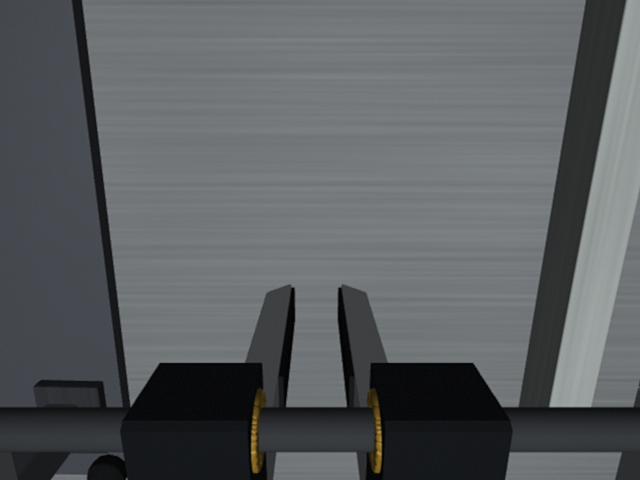

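View pics/side2.png

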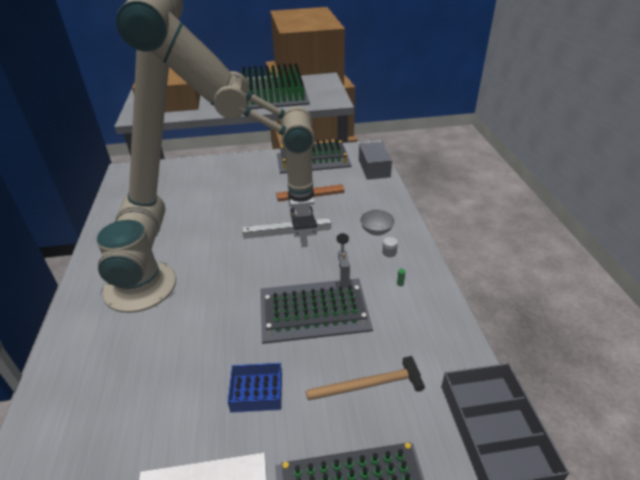

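```bash
python3 - <<'E'
from h import *
s=env.read_state();print(s['width'],s['grip_force'],env.tcp_to_grasp)
im,d,P=cam("wrist")
# finger shape in tool frame
A=rot(s['tool_rot']); L=(P-s['tcp_pos'])@A
b=(abs(L[...,1])<.05)&(L[...,2]>-.1)&(L[...,2]<.008)&(abs(L[...,0])<.03)
for z in np.arange(-.06,.006,.005):
    q=L[b&(abs(L[...,2]-z)<.0025)]
    if len(q):
        p=q[q[:,1]>0];n=q[q[:,1]<0];print(round(z,3),len(q),p[:,1].min() if len(p) else 0,n[:,1].max() if len(n) else 0,q[:,0].min(),q[:,0].max())
g=(P[...,2]>.022)&(P[...,2]<.042)&(P[...,0]>.25)&(P[...,0]<.7)&(P[...,1]>.12)&(P[...,1]<.25)
B=P[g];print(len(B),np.polyfit(B[:,0]-.465,B[:,1],1),B.min(0),B.max(0))
E
```

```text
0.21486822246526374 0.0 -0.0188
-0.06 401 0.009743679030703598 -0.01011219877444489 -0.006954706544437789 0.011602601031268244
-0.055 339 0.00975523142633155 -0.010112330091957052 -0.006396034547560143 0.011624782485130089
-0.05 304 0.009744118798496624 -0.01017173012277527 0.0003560546561911398 0.011770680166428028
-0.045 320 0.009664034226027912 -0.010147665150010894 -0.006750645789996295 0.011569166242018113
-0.04 180 0.009758216093635145 -0.010135394885457488 -0.005854706103565355 0.011500913160576996
-0.035 87 0.009743082096292566 -0.010149273168141551 -0.006887509640311882 0.011213345943840205
20590 [0.03233135 0.18409571] [0.37267822 0.17445325 0.02200002] [0.5935604  0.20165507 0.03364699]
```

```bash
python3 - <<'E'
from h import *
s=env.read_state(); im,d,P=cam("wrist"); A=rot(s['tool_rot']); L=(P-s['tcp_pos'])@A
b=(abs(L[...,1])<.03)&(L[...,2]>-.12)&(L[...,2]<-.012)&(abs(L[...,0])<.04)
q=L[b];print(len(q),q[:,2].max(),np.sort(q[:,2])[-20:].round(4))
for r in range(275,350,5): print(r,[(L[r,c]*1000).round(0).tolist() for c in (272,285,293,340,350)])
im,d,P=cam("scene"); save(cv2.resize(im[170:290,270:430],(800,600)),"sc3")
v=(abs(P[...,0]-s['tcp_pos'][0])<.03)&(abs(P[...,1]-s['tcp_pos'][1])<.05)&(P[...,2]>.012)
print(np.percentile(P[v][:,2],[0,1,5,20]), (v).sum())
E
```

```text
7719 -0.03397002755844544 [-0.0353 -0.0353 -0.0353 -0.0353 -0.0351 -0.0351 -0.0351 -0.0349 -0.0349
 -0.0348 -0.0348 -0.0348 -0.0347 -0.0347 -0.0346 -0.0345 -0.0344 -0.0344
 -0.0341 -0.034 ]
275 [[-7.0, -27.0, 25.0], [-8.0, -19.0, 27.0], [-7.0, -14.0, 25.0], [-8.0, 15.0, 26.0], [-7.0, 21.0, 25.0]]
280 [[-11.0, -27.0, 26.0], [-11.0, -19.0, 26.0], [-11.0, -14.0, 26.0], [-11.0, 15.0, 26.0], [-11.0, 21.0, 26.0]]
285 [[-14.0, -27.0, 25.0], [-14.0, -19.0, 26.0], [-14.0, -14.0, 26.0], [-14.0, 15.0, 26.0], [-14.0, 21.0, 26.0]]
290 [[11.0, -20.0, -41.0], [11.0, -14.0, -41.0], [9.0, -10.0, -37.0], [9.0, 11.0, -37.0], [11.0, 15.0, -41.0]]
295 [[11.0, -19.0, -47.0], [11.0, -13.0, -47.0], [9.0, -10.0, -42.0], [9.0, 11.0, -43.0], [11.0, 15.0, -47.0]]
300 [[10.0, -19.0, -51.0], [11.0, -13.0, -52.0], [7.0, -10.0, -43.0], [10.0, 10.0, -50.0], [11.0, 14.0, -53.0]]
305 [[11.0, -18.0, -57.0], [11.0, -13.0, -58.0], [5.0, -10.0, -44.0], [9.0, 10.0, -54.0], [11.0, 14.0, -56.0]]
310 [[11.0, -17.0, -63.0], [11.0, -12.0, -62.0], [2.0, -10.0, -43.0], [9.0, 10.0, -57.0], [11.0, 14.0, -62.0]]
315 [[11.0, -17.0, -67.0], [11.0, -12.0, -66.0], [0.0, -10.0, -44.0], [7.0, 10.0, -59.0], [11.0, 13.0, -65.0]]
320 [[11.0, -17.0, -71.0], [11.0, -12.0, -70.0], [-2.0, -10.0, -44.0], [5.0, 10.0, -58.0], [11.0, 13.0, -71.0]]
325 [[10.0, -16.0, -74.0], [10.0, -12.0, -72.0], [-4.0, -10.0, -45.0], [3.0, 10.0, -60.0], [11.0, 13.0, -75.0]]
330 [[11.0, -16.0, -78.0], [9.0, -11.0, -75.0], [-6.0, -10.0, -46.0], [1.0, 10.0, -60.0], [11.0, 12.0, -79.0]]
335 [[11.0, -15.0, -82.0], [9.0, -11.0, -78.0], [-48.0, -15.0, 25.0], [-1.0, 10.0, -61.0], [11.0, 12.0, -82.0]]
340 [[11.0, -15.0, -85.0], [9.0, -11.0, -83.0], [-52.0, -15.0, 27.0], [-3.0, 10.0, -61.0], [12.0, 12.0, -87.0]]
345 [[11.0, -15.0, -90.0], [10.0, -11.0, -87.0], [-55.0, -15.0, 25.0], [-5.0, 10.0, -62.0], [11.0, 11.0, -88.0]]
[0.06128334 0.07621648 0.10199297 0.20112707] 3459
```

View pics/sc3.png

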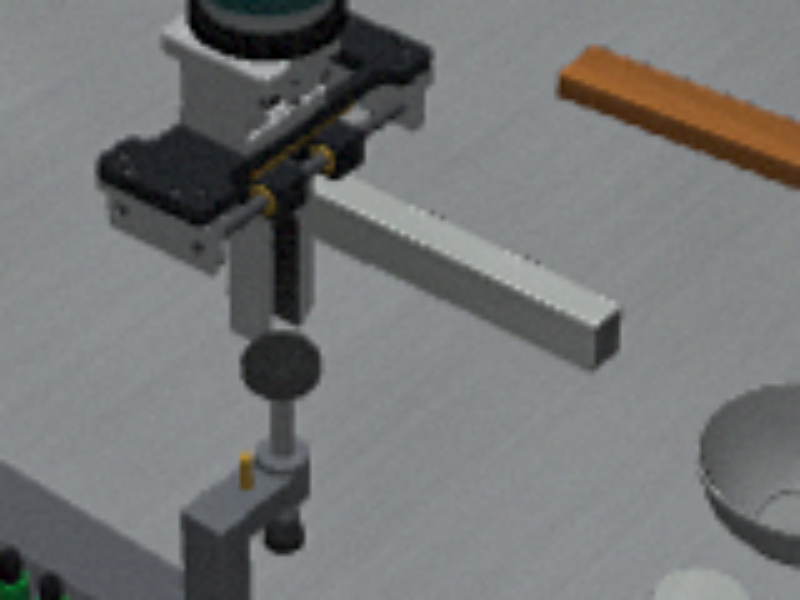

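```bash
python3 - <<'E'
from h import *
s=env.read_state(); im,d,P=cam("wrist"); A=rot(s['tool_rot']); L=(P-s['tcp_pos'])@A
for r in (340,355,366,380,400,420,440,460,475): print(r,[(L[r,c]*1000).round(0).tolist() for c in (30,180,220,320,420)])
out=[]
for c in ("scene","side"):
    im,d,P=cam(c); L=(P-s['tcp_pos'])@A
    for x in range(-110,111,20):
        m=(abs(L[...,1]*1000-x)<10)&(abs(L[...,0])<.09)&(L[...,2]<-.005)&(L[...,2]>-.25)&(P[...,2]>.04)
        if m.sum()>5: print(c,x,m.sum(),(np.percentile(L[m][:,2],[98,100])*1000).round())
E
```

```text
340 [[-47.0, -176.0, 16.0], [-52.0, -87.0, 25.0], [-52.0, -62.0, 26.0], [-52.0, 3.0, 26.0], [-52.0, 67.0, 26.0]]
355 [[-57.0, -177.0, 16.0], [-63.0, -88.0, 26.0], [-63.0, -62.0, 26.0], [-63.0, 3.0, 27.0], [-62.0, 67.0, 25.0]]
366 [[-66.0, -180.0, 17.0], [35.0, -28.0, -138.0], [34.0, -20.0, -137.0], [-70.0, 3.0, 25.0], [35.0, 21.0, -139.0]]
380 [[-75.0, -181.0, 16.0], [35.0, -27.0, -143.0], [35.0, -19.0, -144.0], [-82.0, 3.0, 26.0], [35.0, 20.0, -144.0]]
400 [[-90.0, -184.0, 16.0], [35.0, -25.0, -149.0], [34.0, -18.0, -149.0], [-97.0, 3.0, 26.0], [34.0, 19.0, -149.0]]
420 [[nan, nan, nan], [35.0, -23.0, -154.0], [34.0, -16.0, -154.0], [29.0, 1.0, -147.0], [34.0, 18.0, -154.0]]
440 [[27.0, -53.0, -150.0], [32.0, -23.0, -156.0], [33.0, -16.0, -157.0], [27.0, 1.0, -150.0], [32.0, 17.0, -156.0]]
460 [[-88.0, -150.0, -36.0], [27.0, -24.0, -155.0], [28.0, -16.0, -156.0], [-146.0, 3.0, 26.0], [28.0, 18.0, -156.0]]
475 [[-95.0, -149.0, -39.0], [24.0, -24.0, -155.0], [24.0, -17.0, -155.0], [-160.0, 3.0, 26.0], [25.0, 18.0, -156.0]]
scene -110 12 [-87. -87.]
scene -90 292 [-138. -136.]
scene -70 216 [-135. -133.]
scene -50 295 [-150. -146.]
scene -30 636 [-56. -47.]
scene -10 272 [-56. -51.]
scene 10 368 [-42. -35.]
scene 30 97 [-56. -50.]
scene 50 76 [-148. -147.]
scene 70 216 [-137. -136.]
scene 90 48 [-162. -159.]
side -110 15 [-63. -60.]
side -90 271 [-131. -130.]
side -70 114 [-134. -132.]
side -50 252 [-170. -166.]
side -30 350 [-48. -41.]
side -10 69 [-36. -33.]
side 10 51 [-41. -33.]
side 30 13 [-151. -151.]
side 70 13 [-134. -134.]
```

```bash
python3 -m inch '[[[60,15,50,0,0],[60,15,50,0,0],[60,15,49,0,0],[60,0,0,0,0],[60,0,0,0,0]]]'; python3 -m inch '[[[60,0,0,25,0],[60,0,0,20,0],[60,0,0,0,0],[60,0,0,0,0]]]'; python3 - <<'E'
from h import *
im,d,P=cam("wrist");s=env.read_state();print(s['tcp_pos'],rot(s['tool_rot'])[1,0])
g=(P[...,2]>.022)&(P[...,2]<.042)&(P[...,0]>.25)&(P[...,0]<.45)&(P[...,1]>.12)&(P[...,1]<.25)
B=P[g];print(len(B),cv2.minAreaRect((B[:,:2]*1000).astype(np.float32)),B.min(0),B.max(0))
im,d,P=cam("side")
L=(P-s['tcp_pos'])@rot(s['tool_rot'])
E
```

```text
t: 5.95
tcp_pos: [0.4652, 0.1872, 0.0252]
tool_rot: [0.0, -0.001, 1.0, -0.0]
force: [-0.4, -0.4, 0.4]
width: 0.634
grip_force: 0.0
t: 6.45
tcp_pos: [0.466, 0.1867, -0.0193]
tool_rot: [0.0, 0.001, 1.0, 0.0]
force: [-0.1, 0.0, 0.3]
width: 0.639
grip_force: 0.0
[ 0.46613355  0.1869391  -0.01908421] 0.0008488839133086113
18761 ((395.9978942871094, 188.98968505859375), (25.135231018066406, 108.00249481201172), 89.96320343017578) [0.34199897 0.1763973  0.02878353] [0.44999552 0.201574   0.03401638]
```

```bash
python3 -m inch '[[[0,0,2,0,0],[0,0,0,0,0],[0,0,0,0,0],[0,0,0,0,0],[0,0,0,0,0]]]' 40; python3 -m inch '[[[0,0,0,-9,0],[0,0,0,0,0],[0,0,0,0,0]]]'; python3 - <<'E'
from h import *
im,d,P=cam("wrist");s=env.read_state();print(s['tcp_pos'],rot(s['tool_rot'])[1,0])
g=(P[...,2]>.025)&(P[...,2]<.06)&(P[...,0]>.25)&(P[...,0]<.45)&(P[...,1]>.12)&(P[...,1]<.25)
B=P[g];print(len(B),cv2.minAreaRect((B[:,:2]*1000).astype(np.float32)),np.median(B[:,2]),np.polyfit(B[:,0],B[:,2],1),np.polyfit(B[:,0]-.465,B[:,1],1))
E
```

```text
t: 7.18
tcp_pos: [0.465, 0.1893, -0.0198]
tool_rot: [0.0, -0.0, 1.0, -0.0]
force: [-0.6, -0.6, 0.8]
width: 0.26
grip_force: 40.0
t: 7.55
tcp_pos: [0.4649, 0.1894, -0.0109]
tool_rot: [-0.0, -0.0, 1.0, 0.0]
force: [0.1, 0.6, -3.9]
width: 0.261
grip_force: 40.0
[ 0.46474027  0.18935696 -0.01099476] -0.000326884546096753
18953 ((395.52490234375, 189.16439819335938), (25.12975311279297, 108.91419219970703), 89.99134063720703) 0.040163031675936184 [-0.00071141  0.04044299] [-0.00055044  0.18912938]
```

```bash
python3 -m inch '[[[0,-12,-30,0,0.3],[0,-12,-50,0,0.3],[0,-11,-50,0,0.3],[0,-11,-50,0,0.2],[0,0,-44,0,0]]]'; python3 -m inch '[[[0,0,0,2,0],[0,0,0,0,0],[0,0,0,0,0]]]'; python3 - <<'E'
from h import *
im,d,P=cam("wrist");save(im,"w4");s=env.read_state();print(s['tcp_pos'],rot(s['tool_rot'])[1,0])
g=(P[...,2]>.027)&(P[...,2]<.06)&(P[...,0]>.35)&(P[...,0]<.49)&(P[...,1]>-.08)&(P[...,1]<.0)
B=P[g];p=np.polyfit(B[:,0]-.511,B[:,1],1);print(len(B),cv2.minAreaRect((B[:,:2]*1000).astype(np.float32)),np.median(B[:,2]),p,B[:,0].min())
b=(P[...,2]>.006)&(P[...,2]<.0145)&(P[...,0]<.66)&(P[...,0]>.3)&(P[...,1]<-.07)
Q=P[b];E=np.array([(x-.511,np.percentile(Q[abs(Q[:,0]-x)<.005][:,1],99)) for x in np.arange(.37,.48,.01)]);print(np.polyfit(E[:,0],E[:,1],1),np.percentile(Q[:,0],.5),Q[:,0].min(),E[:,1].round(4))
E
```

```text
t: 8.22
tcp_pos: [0.5098, -0.037, -0.0109]
tool_rot: [0.001, 0.01, 1.0, -0.0]
force: [0.6, -0.1, -3.3]
width: 0.263
grip_force: 40.0
t: 8.6
tcp_pos: [0.5083, -0.0337, -0.013]
tool_rot: [-0.0, 0.009, 1.0, 0.0]
force: [0.7, -0.1, -3.9]
width: 0.258
grip_force: 40.0
[ 0.50844208 -0.03370831 -0.0129154 ] 0.01730961589780178
18493 ((437.3508605957031, -32.730995178222656), (25.130617141723633, 105.74931335449219), 88.89374542236328) 0.03812615058933755 [-0.01777996 -0.03402107] 0.38430856374931427Traceback (most recent call last):
  File "<stdin>", line 6, in <module>
    return _quantile_unchecked(
        a, q, axis, out, overwrite_input, method, keepdims, weights)
    return _ureduce(a,
                    func=_quantile_ureduce_func,
    ...<5 lines>...
                    overwrite_input=overwrite_input,
                    method=method)
    r = func(a, **kwargs)
    result = _quantile(arr,
                       quantiles=q,
    ...<2 lines>...
                       out=out,
                       weights=wgt)
    slices_having_nans = np.isnan(arr[-1, ...])
                                  ~~~^^^^^^^^^
IndexError: index -1 is out of bounds for axis 0 with size 0
```

View pics/w4.png

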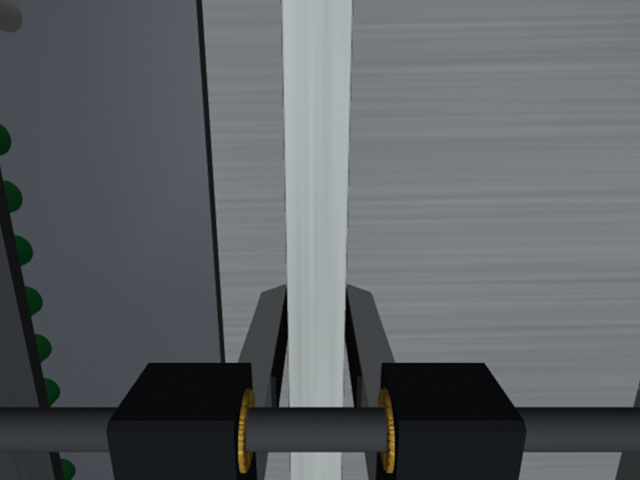

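```bash
python3 - <<'E'
from h import *
im,d,P=cam("wrist")
b=(P[...,2]>.006)&(P[...,2]<.0145)&(P[...,1]<-.06)
Q=P[b];print(Q.min(0),Q.max(0))
E=np.array([(x-.511,np.percentile(Q[abs(Q[:,0]-x)<.004][:,1],98.5)) for x in np.arange(.37,.56,.006) if (abs(Q[:,0]-x)<.004).sum()>50]);print(np.polyfit(E[:,0],E[:,1],1),E.round(4).tolist())
g=(P[...,2]>.03)&(P[...,2]<.05)&(P[...,1]>-.06)&(P[...,1]<.0)
B=P[g]
E=np.array([(x-.511,*np.percentile(B[abs(B[:,0]-x)<.004][:,1],[2,98])) for x in np.arange(.37,.56,.006) if (abs(B[:,0]-x)<.004).sum()>50]);print(np.polyfit(E[:,0],E[:,1],1),np.polyfit(E[:,0],E[:,2],1))
E
```

```text
[ 0.37561296 -0.17995648  0.00600267] [ 0.62105548 -0.08076559  0.01449964]
[-0.10495805 -0.09087183] [[-0.135, -0.0815], [-0.129, -0.0814], [-0.123, -0.0817], [-0.117, -0.0819], [-0.111, -0.082], [-0.105, -0.082], [-0.099, -0.0821], [-0.093, -0.0824], [-0.087, -0.0826], [-0.081, -0.0828], [-0.075, -0.0828], [-0.069, -0.0829], [-0.063, -0.0831], [-0.057, -0.0831], [-0.051, -0.0832], [-0.045, -0.0834], [-0.039, -0.0835], [-0.033, -0.0837], [-0.027, -0.0839], [-0.021, -0.0838], [-0.015, -0.0841], [-0.009, -0.0842], [-0.003, -0.0845], [0.003, -0.0843], [0.009, -0.0843], [0.015, -0.0846], [0.021, -0.0846], [0.027, -0.0847], [0.033, -0.0851], [0.039, -0.1258], [0.045, -0.1306]]
[-0.02350764 -0.04665273] [-0.00743157 -0.02084498]
```

```bash
python3 -m inch '[[[0,-3,-18,0,0.2],[0,0,-16,0,0],[0,0,0,3,0],[0,0,0,0,0],[0,0,0,0,0]]]'; python3 -m inch '[[[0,0,0,1.5,0],[0,0,0,1.5,0],[0,0,0,0,0]]]'; python3 -m inch '[[[0,0,-2,0,0],[0,0,0,0,0]]]'
```

```text
t: 9.32
tcp_pos: [0.5108, -0.069, -0.016]
tool_rot: [-0.0, 0.011, 1.0, -0.0]
force: [-0.1, 0.1, -2.9]
width: 0.263
grip_force: 40.0
t: 9.7
tcp_pos: [0.5108, -0.0688, -0.019]
tool_rot: [-0.0, 0.011, 1.0, 0.0]
force: [0.1, 0.6, -2.9]
width: 0.26
grip_force: 40.0
t: 9.95
tcp_pos: [0.5109, -0.0709, -0.0188]
tool_rot: [0.0, 0.011, 1.0, 0.0]
force: [0.1, 1.3, -2.8]
width: 0.262
grip_force: 40.0
```

```bash
python3 -m inch '[[[0,0,-1,0.8,0],[0,0,0,0,0]]]'; python3 -m inch '[[[0,0,-1,0,0],[0,0,0,0,0]]]'
```

```text
t: 10.2
tcp_pos: [0.5109, -0.071, -0.0195]
tool_rot: [0.0, 0.012, 1.0, 0.001]
force: [-0.3, 5.5, -0.9]
width: 0.261
grip_force: 40.0
t: 10.45
tcp_pos: [0.5109, -0.071, -0.0195]
tool_rot: [0.0, 0.012, 1.0, 0.002]
force: [0.1, 8.2, 0.5]
width: 0.264
grip_force: 40.0
```

```bash
python3 - <<'E'
from h import *
s=env.read_state();print(s['torque'],rot(s['tool_rot'])[1,0],s['force'])
E
python3 -m inch '[[[0,0,-1,0,0],[0,0,0,0,0]]]' 
python3 -m inch '[[[50,0,0,0,0],[50,0,0,0,0],[50,0,0,0,0],[50,0,0,-30,0],[50,0,0,-30,0]]]'
python3 -m inch '[[[50,0,0,-50,0],[50,0,0,-50,0],[50,0,0,0,0],[50,0,0,0,0]]]'
cat > gap.py <<'E'
from h import *
im,d,P=cam("wrist");s=env.read_state();print(s['tcp_pos'],rot(s['tool_rot'])[1,0],s['force'])
save(im,"w5")
def line(lo,hi,pc,ylo,yhi):
    g=(P[...,2]>lo)&(P[...,2]<hi)&(P[...,1]>ylo)&(P[...,1]<yhi)&(P[...,0]<.7)&(P[...,0]>.3); B=P[g]
    E=np.array([(x-.511,*np.percentile(B[abs(B[:,0]-x)<.004][:,1],pc)) for x in np.arange(.37,.59,.01) if (abs(B[:,0]-x)<.004).sum()>50])
    return E,B
E,B=line(.025,.04,[1,99],-.11,-.04)
print(cv2.minAreaRect((B[:,:2]*1000).astype(np.float32)),[np.polyfit(E[:,0],E[:,k],1).round(4) for k in (1,2)],B[:,2].mean(),B[:,0].min(),B[:,0].max())
E,B=line(.006,.0145,[99],-.2,-.07);print(np.polyfit(E[:,0],E[:,1],1),E.round(4).tolist())
E
python3 gap.py
```

```text
[ 1.61214341 -0.09798519  0.14942636] 0.023800790521753462 [0.0906009  8.23949881 0.5124799 ]
t: 10.7
tcp_pos: [0.5109, -0.0709, -0.0195]
tool_rot: [0.0, 0.012, 1.0, 0.003]
force: [1.3, 11.5, 1.4]
width: 0.261
grip_force: 40.0
t: 11.32
tcp_pos: [0.5107, -0.0745, 0.0409]
tool_rot: [-0.0, 0.011, 1.0, -0.0]
force: [1.0, 0.4, -0.4]
width: 0.532
grip_force: 0.0
t: 11.82
tcp_pos: [0.5102, -0.0741, 0.1398]
tool_rot: [-0.0, 0.011, 1.0, -0.0]
force: [1.1, -0.7, -1.2]
width: 0.533
grip_force: 0.0
[ 0.50969315 -0.07392564  0.13901912] 0.022611278695301336 [ 0.20528938 -0.04481586 -0.83822625]
((497.81121826171875, -83.173583984375), (49.43136215209961, 276.4197692871094), 88.84129333496094) [array([-0.02  , -0.0834]), array([-0.0202, -0.0591])] 0.03132979502072172 0.35969205893058465 0.6364811252190502
[-0.01812278 -0.08510904] [[-0.141, -0.0824], [-0.131, -0.0822], [-0.121, -0.083], [-0.111, -0.0832], [-0.101, -0.0835], [-0.091, -0.0839], [-0.081, -0.0836], [-0.071, -0.0837], [-0.061, -0.0839], [-0.051, -0.0844], [-0.041, -0.0842], [-0.031, -0.0844], [-0.021, -0.0846], [-0.011, -0.0856], [-0.001, -0.0855], [0.009, -0.0854], [0.019, -0.0856], [0.029, -0.0853], [0.039, -0.0855], [0.049, -0.0858], [0.059, -0.0861], [0.069, -0.0864]]
```

View pics/w5.png

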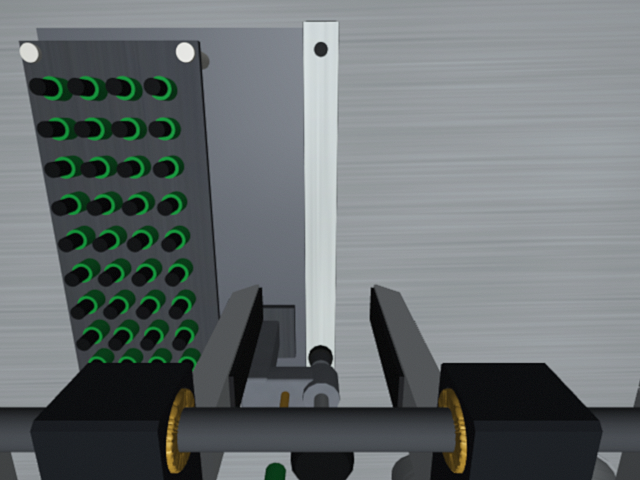

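```bash
python3 -m inch '[[[0,0,0,-50,0],[0,20,0,-50,0],[0,0,0,0,0],[0,0,0,0,0]]]'; python3 - <<'E'
from h import *
for c in ("wrist","scene"):
    im,d,P=cam(c);s=env.read_state()
    b=(P[...,2]>.162)&(P[...,2]<.178)&(abs(P[...,0]-.61)<.035)&(abs(P[...,1]+.075)<.035)
    Q=P[b]
    if len(Q)>5: print(c,len(Q),cv2.minEnclosingCircle((Q[:,:2]*1000).astype(np.float32)),Q.mean(0),Q.min(0),Q.max(0))
print(s['tcp_pos'],rot(s['tool_rot']).round(4).tolist(),s['width'])
A=rot(s['tool_rot']);T=np.array([.611,-.0735,.169-.035+.012]);print(((T-s['tcp_pos'])@A*1000).round(1))
E
```

```text
t: 12.38
tcp_pos: [0.49, -0.0733, 0.2384]
tool_rot: [-0.002, 0.011, 1.0, 0.0]
force: [-0.2, 0.2, -0.9]
width: 0.142
grip_force: 0.0
wrist 1275 ((609.7483520507812, -73.83555603027344), 18.300617218017578) [ 0.60734072 -0.07494192  0.16756398] [ 0.59203636 -0.09099342  0.16202215] [ 0.62610764 -0.0607866   0.17018972]
scene 153 ((612.9745483398438, -75.01774597167969), 19.330331802368164) [ 0.6131143  -0.07727389  0.1690398 ] [ 0.59404332 -0.09433535  0.1620045 ] [ 0.62933404 -0.05604599  0.17581643]
[ 0.48980101 -0.07322994  0.23788164] [[-0.9997, 0.0225, -0.0044], [0.0225, 0.9997, 0.0014], [0.0044, 0.0013, -1.0]] 0.059192863442522003
[-121.6    2.3   91.3]
```

```bash
python3 -m inch '[[[0,-40,1,0,0],[0,-41,1,0,0],[0,-40,0,0,0],[0,0,0,40,0],[0,0,0,40,0]]]' 40; python3 -m inch '[[[0,0,0,0,0],[0,0,0,0,0]]]'
```

```text
t: 13.1
tcp_pos: [0.6118, -0.074, 0.1569]
tool_rot: [-0.001, 0.011, 1.0, 0.0]
force: [0.5, 0.0, -0.1]
width: 0.005
grip_force: 0.0
t: 13.35
tcp_pos: [0.6124, -0.0744, 0.1607]
tool_rot: [0.0, 0.011, 1.0, 0.0]
force: [-0.8, 0.3, 0.2]
width: 0.005
grip_force: 0.0
```

```bash
python3 -m inch '[[[0,1,0,22,0],[0,0,0,0,0],[0,0,0,0,0]]]'; for i in 1 ; do python3 -m inch '[[[0,0,0,2,0],[0,0,0,0,0]]]'; done;  python3 -m inch '[[[0,0,0,2,0],[0,0,0,0,0]]]'; python3 -m inch '[[[0,0,0,2,0],[0,0,0,0,0]]]'; python3 -m inch '[[[0,0,0,2,0],[0,0,0,0,0]]]'
```

```text
t: 13.72
tcp_pos: [0.612, -0.0745, 0.1401]
tool_rot: [0.001, 0.011, 1.0, -0.0]
force: [0.4, -0.8, -0.6]
width: 0.002
grip_force: 0.0
t: 13.98
tcp_pos: [0.6112, -0.0743, 0.1369]
tool_rot: [0.0, 0.011, 1.0, -0.0]
force: [-0.1, 0.4, 0.1]
width: 0.006
grip_force: 0.0
t: 14.22
tcp_pos: [0.6107, -0.0742, 0.1342]
tool_rot: [-0.0, 0.011, 1.0, 0.0]
force: [0.3, -0.1, 0.3]
width: 0.004
grip_force: 0.0
t: 14.48
tcp_pos: [0.6109, -0.0743, 0.1326]
tool_rot: [0.0, 0.011, 1.0, 0.0]
force: [-0.7, -0.4, 1.7]
width: 0.008
grip_force: 1.1
t: 14.72
tcp_pos: [0.6109, -0.0742, 0.1304]
tool_rot: [0.0, 0.011, 1.0, 0.0]
force: [-1.1, 0.0, 3.3]
width: 0.005
grip_force: 1.3
```

```bash
python3 -m inch '[[[0,0,0,8,0],[0,0,0,7,0],[0,0,0,0,0],[0,0,0,0,0]]]'; for k in 1; do python3 -m inch '[[[0,0,0,4,0],[0,0,0,0,0],[0,0,0,0,0]]]'; done; python3 -m inch '[[[0,0,0,2,0],[0,0,0,0,0],[0,0,0,0,0]]]'; python3 -m inch '[[[0,0,0,3,0],[0,0,0,0,0],[0,0,0,0,0],[0,0,0,0,0]]]'; cat > k.py <<'E'
from h import *
F=[];Z=[];K=[]
for i in range(8):
    s=env.read_state();F.append(s['force']);Z.append(s['tcp_pos']);im,d,P=cam("scene" if i%2 else "side")
    b=(P[...,2]>.128)&(P[...,2]<.155)&(abs(P[...,0]-.61)<.022)&(abs(P[...,1]+.074)<.022)
print(np.mean(F,0),np.mean(Z,0),np.std(Z,0))
E
python3 k.py
```

```text
t: 15.22
tcp_pos: [0.6111, -0.0743, 0.1155]
tool_rot: [0.0, 0.011, 1.0, 0.0]
force: [-1.5, 0.5, 5.2]
width: 0.008
grip_force: 2.4
t: 15.6
tcp_pos: [0.6111, -0.0743, 0.112]
tool_rot: [0.0, 0.011, 1.0, -0.0]
force: [-1.2, 0.1, 5.5]
width: 0.006
grip_force: 3.1
t: 15.98
tcp_pos: [0.6111, -0.0743, 0.1105]
tool_rot: [0.001, 0.011, 1.0, -0.0]
force: [-1.8, -0.1, 8.1]
width: 0.001
grip_force: 4.2
t: 16.48
tcp_pos: [0.6112, -0.0743, 0.108]
tool_rot: [0.001, 0.011, 1.0, -0.0]
force: [-2.1, 0.6, 10.6]
width: 0.005
grip_force: 5.3
[-2.19002274  0.6581237  10.10231312] [ 0.61114613 -0.07426942  0.10797736] [1.35503610e-05 1.32627530e-05 1.11503617e-05]
```

```bash
cat > f.py <<'E'
from h import *
F=[]
for i in range(3):
    s=env.read_state();F.append(s['force'][2]);env.capture("scene")
print(np.round(F,2),round(s['tcp_pos'][2],5),round(s['grip_force'],2))
E
python3 -m inch '[[[0,0,0,-14,0],[0,0,0,-14,0],[0,0,0,0,0],[0,0,0,0,0],[0,0,0,0,0]]]' >/dev/null; python3 f.py
python3 -m inch '[[[0,0,0,0.6,0],[0,0,0,0,0]]]' >/dev/null; python3 f.py
python3 -m inch '[[[0,0,0,0.6,0],[0,0,0,0,0]]]' >/dev/null; python3 f.py
python3 -m inch '[[[0,0,0,0.6,0],[0,0,0,0,0]]]' >/dev/null; python3 f.py
python3 -m inch '[[[0,0,0,0.6,0],[0,0,0,0,0]]]' >/dev/null; python3 f.py
python3 -m inch '[[[0,0,0,0.6,0],[0,0,0,0,0]]]' >/dev/null; python3 f.py
```

```text
[2.62 1.43 2.38] 0.13394 1.04
[2.73 2.82 2.26] 0.1337 1.06
[1.61 2.97 3.23] 0.13314 1.27
[2.9  2.04 2.92] 0.13248 1.28
[2.96 3.78 2.23] 0.13189 1.28
[3.27 3.49 2.34] 0.13129 1.33
```

```bash
python3 -m inch '[[[0,0,0,10,0],[0,0,0,10,0],[0,0,0,5,0],[0,0,0,2,0],[0,0,0,0,0]]]'; python3 -m inch '[[[0,0,0,0,0],[0,0,0,0,0],[0,0,0,0,0]]]'; python3 k.py
```

```text
t: 20.27
tcp_pos: [0.6114, -0.0743, 0.1056]
tool_rot: [0.001, 0.011, 1.0, -0.0]
force: [-3.3, 0.8, 12.3]
width: 0.006
grip_force: 6.2
t: 20.65
tcp_pos: [0.6114, -0.0743, 0.1058]
tool_rot: [0.001, 0.011, 1.0, -0.0]
force: [-3.5, 0.9, 12.3]
width: 0.007
grip_force: 6.2
[-3.24597935  0.73305197 12.49833979] [ 0.61146198 -0.07435593  0.10581512] [1.71447925e-05 1.44315402e-05 1.99068469e-05]
```

```bash
python3 -m inch '[[[0,0,0,2.2,0],[0,0,0,0,0],[0,0,0,0,0],[0,0,0,0,0]]]'; python3 k.py; python3 - <<'E'
from h import *
im,d,P=cam("scene"); a=im[205:295,270:390]; save(cv2.resize(a,(800,600),interpolation=cv2.INTER_CUBIC),"s6")
E
```

```text
t: 21.55
tcp_pos: [0.6115, -0.0743, 0.1039]
tool_rot: [0.001, 0.011, 1.0, -0.0]
force: [-3.4, 0.8, 14.7]
width: 0.009
grip_force: 7.0
[-3.67575142  1.10756185 13.70629539] [ 0.6114789  -0.07435444  0.10396837] [1.11955573e-05 1.60384207e-05 2.02060660e-05]
```

View pics/s6.png

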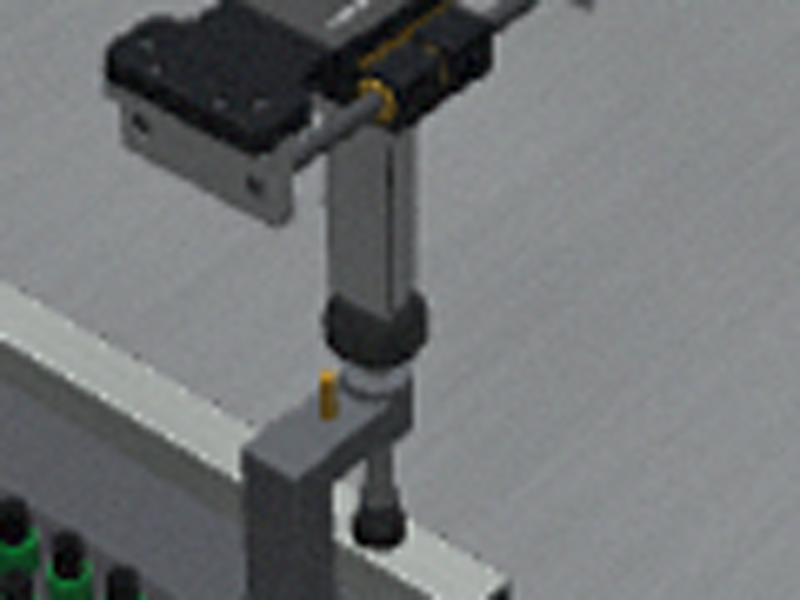

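```bash
python3 - <<'E'
from h import *
m=env.camera_model("scene");f=240/np.tan(np.radians(m["vertical_fov"])/2)
a=np.linspace(0,2*np.pi,721)
def low(z,off=0):
    C=np.c_[.611+.018*np.cos(a),-.0742+.018*np.sin(a),np.full(721,z)]@np.array(m["R"]).T+m["t"]
    uv=C[:,:2]/C[:,2:]*f+[m["cx"],m["cy"]]; return uv[:,1].max(), uv[:,0].mean()
print("model",low(.153),low(.123),low(.121))
im1=np.mean([env.capture("scene")[0].astype(float) for _ in range(4)],0)[:,:,::-1]
im0=cv2.imread("pics/scene0.png").astype(float)
for n,im,r in(("rest",im0,(236,262)),("now",im1,(248,274))):
    for c in (320,321,322,323,330,331,332):
        print(n,c,im[r[0]:r[1],c].mean(1).round().astype(int).tolist())
E
```

```text
model (np.float64(251.31708976908067), np.float64(325.96172502971444)) (np.float64(261.49021876238373), np.float64(326.1063542304365)) (np.float64(262.1583043395165), np.float64(326.11585375674355))
rest 320 [142, 139, 79, 39, 42, 39, 40, 35, 39, 37, 34, 30, 97, 136, 138, 135, 135, 133, 133, 133, 134, 137, 135, 135, 137, 103]
rest 321 [138, 94, 47, 38, 37, 39, 40, 43, 36, 35, 39, 36, 46, 132, 139, 137, 133, 132, 134, 133, 135, 139, 128, 112, 103, 77]
rest 322 [114, 52, 40, 43, 38, 37, 41, 36, 36, 38, 40, 40, 33, 97, 134, 135, 135, 138, 138, 137, 142, 139, 108, 104, 101, 104]
rest 323 [93, 47, 40, 39, 41, 39, 38, 46, 39, 33, 38, 38, 38, 43, 129, 136, 136, 136, 137, 137, 138, 122, 105, 101, 102, 101]
rest 330 [116, 59, 39, 41, 41, 42, 42, 43, 40, 38, 39, 36, 27, 105, 135, 138, 136, 137, 136, 136, 132, 128, 106, 106, 105, 104]
rest 331 [142, 100, 57, 36, 39, 42, 41, 40, 43, 45, 37, 35, 76, 131, 140, 136, 135, 138, 139, 133, 133, 136, 118, 105, 105, 87]
rest 332 [140, 140, 101, 50, 39, 40, 43, 38, 37, 34, 37, 55, 134, 137, 137, 138, 139, 134, 131, 137, 134, 132, 133, 135, 136, 139]
now 320 [84, 47, 37, 40, 38, 35, 34, 32, 27, 23, 99, 141, 141, 107, 83, 79, 84, 73, 69, 80, 100, 104, 107, 91, 53, 48]
now 321 [84, 67, 43, 40, 41, 40, 38, 33, 32, 28, 21, 107, 108, 81, 60, 74, 106, 108, 106, 106, 104, 105, 98, 59, 46, 46]
now 322 [86, 86, 59, 41, 38, 40, 37, 34, 33, 27, 26, 76, 103, 109, 92, 58, 84, 102, 104, 105, 105, 104, 68, 50, 49, 49]
now 323 [83, 86, 77, 47, 38, 42, 39, 34, 32, 28, 28, 36, 100, 109, 109, 78, 61, 100, 104, 105, 105, 83, 55, 48, 46, 47]
now 330 [84, 85, 74, 51, 38, 40, 37, 34, 33, 31, 25, 61, 104, 110, 91, 59, 53, 53, 54, 52, 48, 48, 91, 136, 143, 143]
now 331 [72, 49, 44, 39, 42, 39, 34, 34, 31, 31, 31, 103, 113, 90, 61, 55, 56, 58, 56, 56, 52, 89, 135, 143, 144, 139]
now 332 [99, 53, 39, 40, 37, 33, 34, 32, 31, 55, 104, 139, 145, 145, 148, 144, 144, 147, 145, 144, 144, 143, 141, 141, 138, 138]
```

```bash
python3 -c "
from h import *
s=env.read_state();print(s['tcp_pos'],s['force'],s['t']);print(env.hand_in())"
```

```text
[ 0.61147392 -0.07436603  0.10396346] [-4.61770779  0.95310086 12.68332143] 22.2
the job is handed in; nothing more can be done
None
```

The job is handed in: the straightedge lies flush along the rack edge under the clamp's foot, released, and the knob is held down about 30 mm (29.7 mm by the scene camera) at about 13 N.

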